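Load a buckle plaque-up in the sprung engraving nest

TASK

Take the bright steel buckle with the brass plaque out of the rack and load it into the engraving nest with the plaque facing up, pressed fully home: flat on the pocket floor between the side walls, and held between the near wall and the sprung brass jaw. The jaw has to be pushed back to let it in; do it without banging on the nest. Leave the other two buckles in the rack and the rest of the bench as it is.

Things in the scene. Friction and masses are not known exactly. Their poses are not given: they have to be found in the camera images.
- buckle: the buckle to load: bright steel plate 72 (x) by 100 (y) by 10 mm (z), about 0.2 kg, origin at the plate's centre, mid-thickness. +z: show face, with a brass plaque 34 (x) by 64 (y) mm, 3 mm proud. Back (-z): dark loop and hook, 8 mm proud, within 13 (x) and 25 (y) mm of centre. The 18 mm along both long edges is plain. Starts on a long edge in a rack slot (x upright), top edge 82 mm above table
- buckle_dark: dark steel buckle with a copper plaque: same size, frame and fittings as buckle, standing on edge in another slot of the rack and facing the same way; leave it there
- buckle_brass: brass buckle with a dark plaque: same size, frame and fittings as buckle, standing on edge in another slot of the rack and facing the same way; leave it there
- rack: fixed wooden rack 180 (x) by 124 (y) mm; origin at the centre of its underside. Three slots along its y at x = -60, 0, +60 mm, 12.5 mm wide, 104 mm long, slot floor 10 mm and cheeks 24 mm above the table. The buckles stand in them in any order, show faces towards the rack's -x, 39 mm free between neighbours
- nest: fixed engraving nest, x -66 to +86 mm, y +-70 mm; origin on its underside below the seated buckle's centre. Blue walls rise 8 mm above the pocket floor (to 30 mm): near wall 30 mm thick, inner face at x = -36 mm, upright for 5 mm, then a lead-in slope back to x = -38 mm at the top; side walls' inner faces at y = +-52.5 mm. At the +x side the sprung brass jaw, 90 mm wide, 14 mm high above the floor
- pocket (a point): centre of the pocket at floor height (22 mm above the table), axes as the nest's. In the floor's middle a well 56 (x) by 76 (y) mm, 16 mm deep, takes the fittings on the buckle's back. Seated, the buckle has its 100 mm side along this y, its centre 5 mm above this point, its plate 2 mm proud of the walls
- jaw_face (a point): middle of the jaw's front face (facing the nest's -x), 7 mm above the pocket floor; moves with the jaw
- jaw (a joint): how far the sprung jaw is pushed back towards the nest's +x, m: 0 free (face at x = +32 mm, opening only 68 mm), 0.004 with a seated 72 mm buckle, 0.009 at its stop (opening 77 mm). The spring pushes with 3 N at 0 and 6 N at the stop
- wax_tin: tin with a yellow label, 72 mm diameter, 62 mm high, standing loose; origin centre of underside
- polish_bottle: white bottle, 60 mm diameter, 150 mm high, standing loose; origin centre of underside
- solvent_can: grey can, 84 mm diameter, 110 mm high, standing loose; origin centre of underside
- driver: screwdriver with an orange handle lying loose near the back of the bench
- brush: brush lying loose near the back of the bench

How it is judged:
By the outcome, as a careful person would: the job done as asked, in the order asked, and still so for the second after the job is handed in, with the robot touching nothing.
It also fails if it takes over 64 s, if anything falls off the work surface, if the arm or the gripper's body presses on something with over 40 N, if the wrist force passes 120 N, or if a joint passes its speed limit or range.

ROBOT

A 7-joint arm with a two-finger parallel gripper is mounted at the origin on the work surface. World frame = base frame: x ahead of the robot, y to its left, z up, the work surface at z = 0. Lengths are in m, angles in rad, forces in N, time in s.
With the tool pointing down it reaches from about 0.4 to 0.925 m from the base axis. Payload 5.6 kg.
Tool frame: the origin (TCP) lies at the very end of the fingers, on their centre line; the grasp point (between the pads) lies 19 mm behind it; z points along the fingers, y is the line along which they close (so a half turn about z gives the same grasp; the last joint's range is limited). The gripper opens to 85 mm and grips with 20 to 120 N. Pads are 22 mm wide; open, the fingers measure 114 mm over their backs; the gripper's body (76 mm by 85 mm) begins 54 mm behind the grasp point. The pads swing forward as they close: fully open they stand 13 mm farther back than shut.
Start: joints at [-1.232, 0.468, -0.012, 1.603, 0.006, 1.071, -0.056], TCP at [0.242, 0.603, 0.231] pointing down, gripper open.
Joint ranges: [-2.53, 2.53], [-0.31, 2.02], [-1.57, 1.55], [0.28, 2.44], [-1.29, 4.43], [0.15, 1.84], [-2.92, 2.92]. Speed limits (rad/s): [2.57, 2.57, 3.14, 3.14, 3.14, 3.14, 3.14].

INTERFACE

Orientations are given as [roll, pitch, yaw] about the fixed x, y, z axes, in that order (R = Rz(yaw) Ry(pitch) Rx(roll)).
In Python, from plant import ctrl gives the robot as it stands.
- The arm moves only by the tool jog_arm, never from a script. Its argument "increments" is one flat list of numbers, 5 for each row, row after row: the shift along the world's x, y, z in cm, then the turn about the world's z in degrees, then the finger opening in cm, from 0 to 8.54. In form: [x, y, z, twist, claw, x, y, z, twist, claw, ...]. A call has 1 to 20 rows; each row shifts and turns the commanded pose from where the row before left it; what a row does not reach is not made up. A row lasts 1/8 s, in which the tool goes at most 62.5 mm and 10.7 degrees, less where a joint would pass 70% of its speed; a pose out of reach is approached as far as the arm can. A call with a gripper value outside its range is refused whole. The fingers move at their own pace and stop on an object; the grip force is fixed at half the most. Time passes only in rows, so rows that do not move let the fingers close. It gives the time, the measured TCP pose, the force, the opening and the grip force at its end, in the units of the state.
- ctrl.read_state(): the state, without advancing time (a new reading comes with each control period).
- ctrl.camera(name): name is "scene" or "top" or "wrist"; returns a dict with "image" (420x560x3 uint8, red, green, blue), "depth" (420x560 float32, m along the optical axis (not along the pixel's ray), 0 where there is no reading), "vertical_fov" (degrees; the focal length in pixels is half the picture's height over the tangent of half this angle, whatever the lens; pixels are square), "cx", "cy" (the principal point, pixels), "R" (3x3) and "t" (3): a world point X has camera coordinates R X + t; the wrist camera has in their place "tool_from_camera" (4x4, takes a point from camera to tool coordinates, whose origin is the TCP and whose axes are the flange's). Camera axes: x right, y down, z forward; pixel columns grow to the right and rows downward; lengths in m; the calibration is good to about 2 mm. A picture is of the moment at which its call begins: read the wrist's pose just before it.
- ctrl.sign_off(): hands the job in; it is judged then, once.
The state is a dict: "clock": time; "joint_pos": joint angles; "joint_velocities": joint speeds; "effort": joint torques, N m; "tool_pos": TCP position; "tool_rot": TCP orientation; "wrist_force": force on the tool from outside, world axes, zero at the start; "torque": the same for the moment, N m; "opening": finger opening in m; "grasp_force": force on a finger pad.
Only numpy, scipy, OpenCV 4.12 (cv2) and the standard library are available. Lean on these libraries where they do the work, as an engineer would, in place of code of your own. Each camera call takes 0.05 s, during which the arm holds its last target. There are 200 camera calls.

## Working session

There is one attempt and no reset: what is moved stays moved. The work goes in short steps, Python scripts to look and compute and a tool call to move; the robot and the scene stay as the last step left them, time stands still between calls to the robot, and variables do not carry over. Pictures are saved under pics/ and viewed, at most 10 in all, crops included, and the job is handed in when it is done.

Besides the shell and the picture viewer there is one more tool, called after "Request:" in YAML: its name, and indented under it one key for each argument. jog_arm: Moves the arm, as the interface text tells. Its arguments: {"type":"object","properties":{"increments":{"type":"array","items":{"type":"number"}}},"required":["increments"]}

```bash
ls; mkdir -p pics; python3 - <<'E'
from plant import ctrl
import cv2,numpy as np
s=ctrl.read_state(); print({k:np.round(v,3).tolist() for k,v in s.items()})
for n in ["scene","top"]:
    c=ctrl.camera(n); cv2.imwrite(f"pics/{n}0.png",c["image"][:,:,::-1]); np.savez(f"{n}0.npz",**c)
    print(n,c["vertical_fov"],c["cx"],c["cy"],np.round(c["R"],3).tolist(),np.round(c["t"],3))
E
```

```text
pics
{'clock': 0.0, 'joint_pos': [-1.232, 0.468, -0.012, 1.604, 0.006, 1.071, -0.056], 'joint_velocities': [0.001, 0.002, 0.001, 0.0, -0.001, -0.001, 0.0], 'effort': [0.0, -53.238, 0.021, -25.13, 0.011, 0.008, -0.0], 'tool_pos': [0.242, 0.603, 0.23], 'tool_rot': [-3.14, 0.0, 2.76], 'wrist_force': [-0.194, 0.241, -0.836], 'torque': [0.037, -0.043, -0.041], 'grasp_force': 0.0, 'opening': 0.085}
scene 57.17016097055486 277.39317773388086 205.1707038632543 [[-0.55, 0.835, -0.008], [0.655, 0.426, -0.623], [-0.517, -0.348, -0.782]] [ 0.327 -0.345  1.523]
top 55.98672300450221 278.0271767398375 210.84621493509476 [[-0.014, -1.0, -0.006], [-0.98, 0.015, -0.196], [0.196, 0.003, -0.981]] [0.004 0.616 1.081]
```

View pics/scene0.png

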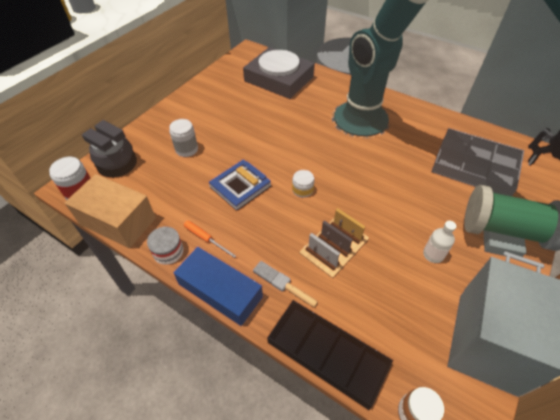

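View pics/top0.png

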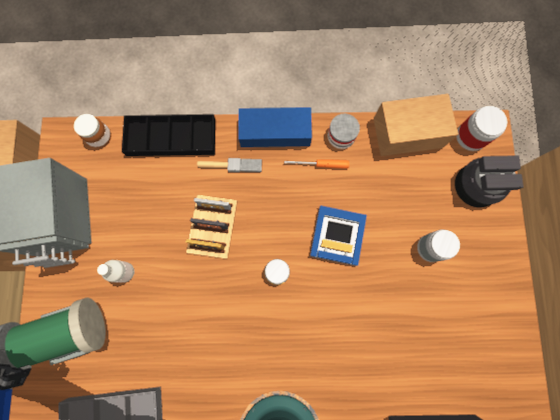

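Scene view: rack around (335,243), nest around (240,183), with its brass jaw towards the robot. Top view: bright buckle at about (212,203), dark at (211,224), brass at (208,243), and the nest at (339,236) with its jaw on the image-bottom side. I'll measure these next and zoom in to find which way the buckles face.

```bash
cat > h.py <<'E'
import numpy as np,cv2
def load(n): return dict(np.load(n))
def ray(c,uv,z):
    f=210/np.tan(np.radians(float(c["vertical_fov"]))/2)
    uv=np.atleast_2d(np.float64(uv))
    d=np.c_[(uv[:,0]-c["cx"])/f,(uv[:,1]-c["cy"])/f,np.ones(len(uv))]@c["R"]
    o=-c["R"].T@c["t"]; return o+d*((z-o[2])/d[:,2])[:,None]
def cloud(c):
    f=210/np.tan(np.radians(float(c["vertical_fov"]))/2); D=c["depth"].astype(float)
    v,u=np.mgrid[:420,:560]; P=np.stack([(u-c["cx"])/f*D,(v-c["cy"])/f*D,D],-1)
    return P
E
python3 - <<'E'
from h import *
t=load("top0.npz"); s=load("scene0.npz")
a=t["image"][185:265,175:375]; b=s["image"][155:275,200:375]
a=cv2.resize(a,(800,320),interpolation=2); b=cv2.resize(b,(408,280),interpolation=2)
im=np.zeros((600,800,3),np.uint8); im[:320]=a; im[320:,:408]=b
cv2.imwrite("pics/crop1.png",im[:,:,::-1])
hsv=cv2.cvtColor(t["image"],cv2.COLOR_RGB2HSV)
m=cv2.inRange(hsv,(100,120,50),(125,255,255)); m[:190]=0; m[280:]=0; m[:,:290]=0; m[:,390:]=0
n=np.argwhere(m)[:,::-1]
r=cv2.minAreaRect(n.astype(np.float32)); P=ray(t,cv2.boxPoints(r),0.03); print("nest box",P.round(4).tolist(),P.mean(0),
 [np.linalg.norm(P[i]-P[i-1]).round(4) for i in range(4)])
C=(cloud(t)-t["t"])@t["R"]
# rack cloud
sub=C[185:270,180:245].reshape(-1,3)
q=sub[(sub[:,2]>.07)&(sub[:,2]<.1)]; print("tops",len(q)); print(q[np.argsort(q[:,0])][::max(1,len(q)//25)].round(3).tolist())
rk=sub[(sub[:,2]>.015)&(sub[:,2]<.1)]; rr=cv2.minAreaRect(rk[:,:2].astype(np.float32)); print("rack",rr, cv2.boxPoints(rr))
E
```

```text
nest box [[0.489, -0.0966, 0.03], [0.6352, -0.1305, 0.03], [0.6048, -0.2677, 0.03], [0.4601, -0.2308, 0.03]] [ 0.54726769 -0.18140373  0.03      ] [np.float64(0.1372), np.float64(0.1501), np.float64(0.1406), np.float64(0.1494)]
tops 424
[[0.514, 0.158, 0.082], [0.517, 0.155, 0.08], [0.52, 0.178, 0.082], [0.522, 0.194, 0.085], [0.523, 0.217, 0.082], [0.526, 0.192, 0.079], [0.527, 0.252, 0.075], [0.529, 0.239, 0.081], [0.532, 0.253, 0.083], [0.575, 0.147, 0.087], [0.579, 0.192, 0.07], [0.58, 0.187, 0.081], [0.582, 0.17, 0.082], [0.583, 0.213, 0.08], [0.585, 0.207, 0.084], [0.588, 0.243, 0.072], [0.589, 0.216, 0.08], [0.592, 0.225, 0.079], [0.634, 0.148, 0.083], [0.637, 0.16, 0.083], [0.639, 0.151, 0.084], [0.64, 0.183, 0.082], [0.642, 0.174, 0.084], [0.643, 0.203, 0.083], [0.646, 0.202, 0.083], [0.647, 0.232, 0.08], [0.651, 0.227, 0.075]]
rack ((0.584815502166748, 0.19486013054847717), (0.11545982211828232, 0.16352158784866333), 80.3172378540039) [[0.49450973 0.15170422]
 [0.65570176 0.12420105]
 [0.6751213  0.23801604]
 [0.51392925 0.2655192 ]]
```

View pics/crop1.png

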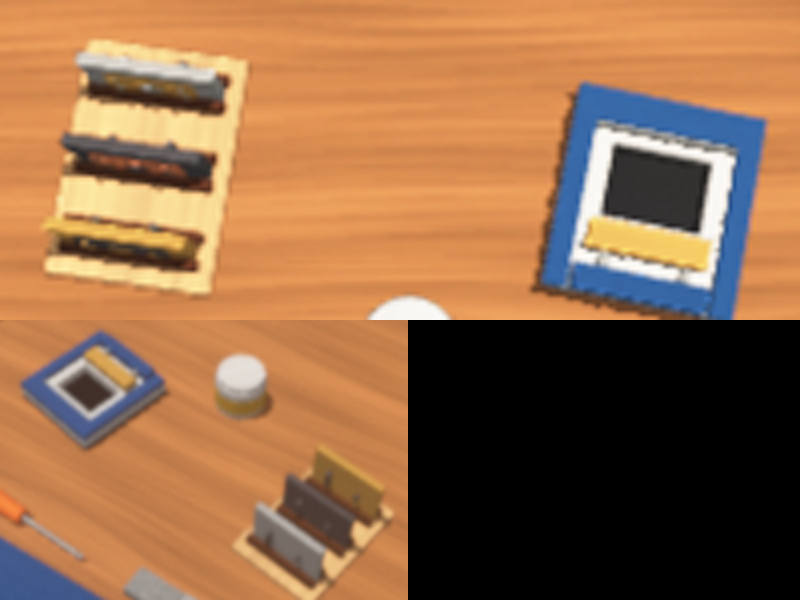

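Crop: the plaques face image-bottom (world -x, the robot side). The scene view shows the backs with the fittings facing world +x. The nest jaw is also on the robot side, so the buckle needs no half turn. I'll move above the bright buckle now and look with the wrist camera.

Request:
jog_arm:
  increments: [2.5, -2.6, 0, -4.9, 4, 2.5, -2.6, 0, -4.9, 4, 2.5, -2.6, 0, -4.9, 4, 2.5, -2.6, 0, -4.9, 4, 2.5, -2.6, 0, -4.9, 4, 2.5, -2.6, 0, -4.9, 4, 2.5, -2.6, 0, -4.9, 4, 2.5, -2.6, 0, -4.9, 4, 2.5, -2.6, 0, -4.9, 4, 2.5, -2.6, 0, -4.9, 4, 2.5, -2.6, 0, -4.9, 4, 2.5, -2.6, 0, -4.9, 4, 2.5, -2.6, 0, -4.9, 4, 2.5, -2.6, 0, -4.9, 4, 2.5, -2.6, 0, -4.9, 4, 2.5, -2.6, 0, -4.9, 4, 0, 0, 0, 0, 4, 0, 0, 0, 0, 4]

```text
clock: 2.35
tool_pos: [0.642, 0.1872, 0.231]
tool_rot: [-3.141, -0.0, 1.391]
wrist_force: [-0.4, 1.0, 0.1]
opening: 0.0398
grasp_force: 0.0
```

```bash
cat >> h.py <<'E'
def wrist(name):
    from plant import ctrl
    from scipy.spatial.transform import Rotation as Ro
    s=ctrl.read_state(); c=ctrl.camera("wrist"); T=np.eye(4)
    T[:3,:3]=Ro.from_euler("xyz",s["tool_rot"]).as_matrix(); T[:3,3]=s["tool_pos"]
    W=T@c["tool_from_camera"]; c["R"]=W[:3,:3].T; c["t"]=-c["R"]@W[:3,3]
    np.savez(name+".npz",**c); cv2.imwrite(f"pics/{name}.png",c["image"][:,:,::-1]); return s,c
E
python3 - <<'E'
from h import *
s,c=wrist("w1"); print(s["tool_pos"],s["tool_rot"],s["joint_pos"],s["wrist_force"]); print(c["tool_from_camera"].round(3))
C=(cloud(c)-c["t"])@c["R"]
C=C[c["depth"]>0]; q=C[(C[:,2]>.074)&(C[:,2]<.09)]
q=q[(q[:,0]>.4)&(q[:,0]<.72)&(q[:,1]>.1)&(q[:,1]<.3)]
print(len(q), np.histogram(q[:,0],20))
E
```

```text
[0.64197807 0.18716656 0.2309519 ] [-3.14072477e+00 -2.46978089e-04  1.39088590e+00] [-0.63028474  0.51776636  0.42400165  1.57556398 -0.23131767  1.09888329
 -0.32960894] [-0.44187115  0.97218636  0.14814813]
[[-0.    -0.956 -0.295  0.076]
 [ 1.    -0.    -0.001  0.001]
 [ 0.    -0.295  0.956 -0.143]
 [ 0.     0.     0.     1.   ]]
4418 (array([201, 629, 637, 186,   0,   0,   0,   0,  82, 467, 647, 266,   0,
         0,   0,   0,  40, 379, 598, 286]), array([0.5130469 , 0.52017981, 0.52731271, 0.53444562, 0.54157852,
       0.54871143, 0.55584433, 0.56297724, 0.57011014, 0.57724305,
       0.58437595, 0.59150886, 0.59864176, 0.60577467, 0.61290757,
       0.62004047, 0.62717338, 0.63430628, 0.64143919, 0.64857209,
       0.655705  ]))
```

View pics/w1.png

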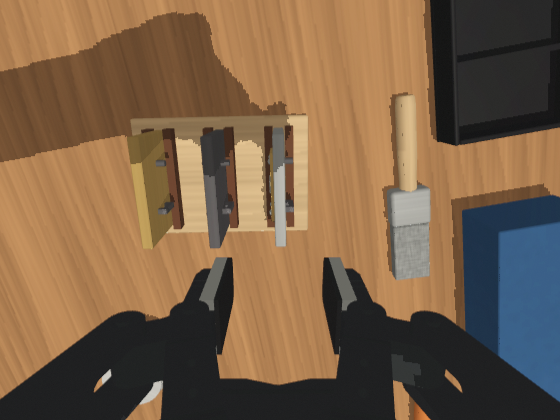

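Wrist view: the bright buckle's top edge runs along column 280, rows 128–246, and is the outermost, farthest slot. Next I fit its top edge and the nest.

```bash
python3 - <<'E'
from h import *
c=load("w1.npz"); im=c["image"].astype(int)
C=(cloud(c)-c["t"])@c["R"]
m=(C[...,2]>.078)&(C[...,2]<.086)&(C[...,1]>.1)&(C[...,1]<.29)
for lo,hi in ((.5,.55),(.56,.61),(.615,.68)):
    k=m&(C[...,0]>lo)&(C[...,0]<hi); q=C[k]
    r=cv2.minAreaRect(q[:,:2].astype(np.float32)); print(len(q),r,np.median(q[:,2]),im[k].mean(0).astype(int))
    v=np.linalg.svd(q[:,:2]-q[:,:2].mean(0))[2][0] if len(q)<5000 else 0; print(np.degrees(np.arctan2(v[1],v[0])))
E
```

```text
1460 ((0.5257391929626465, 0.20534947514533997), (0.09993818402290344, 0.01121922954916954), 81.1155776977539) 0.08222522696100981 [165 134  76]
-99.23666110377842
1364 ((0.585125207901001, 0.1954561322927475), (0.09909638017416, 0.010355334728956223), 80.92423248291016) 0.082303476047432 [83 80 77]
-98.9198802474667
1297 ((0.6436645984649658, 0.1864084005355835), (0.09940230846405029, 0.009987607598304749), 81.0899429321289) 0.08233921913709032 [153 152 145]
-98.91264819941152
```

Request:
jog_arm:
  increments: [0.15, -0.08, -2, 1.4, 4, 0, 0, -3, 0, 4, 0, 0, -3, 0, 4, 0, 0, -3, 0, 4, 0, 0, -3, 0, 4, 0, 0, -1.7, 0, 4, 0, 0, -1, 0, 4, 0, 0, 0, 0, 4, 0, 0, 0, 0, 4]

```text
clock: 3.52
tool_pos: [0.6445, 0.1866, 0.0653]
tool_rot: [3.14, -0.001, 1.416]
wrist_force: [0.8, -0.1, -1.4]
opening: 0.0401
grasp_force: 0.0
```

Request:
jog_arm:
  increments: [0, 0, 0, 0, 0, 0, 0, 0, 0, 0, 0, 0, 0, 0, 0, 0, 0, 0, 0, 0, 0, 0, 0, 0, 0, 0, 0, 0, 0, 0]

```text
clock: 4.28
tool_pos: [0.6442, 0.1866, 0.0652]
tool_rot: [3.141, -0.001, 1.416]
wrist_force: [-1.3, -0.0, 6.8]
opening: 0.0087
grasp_force: 60.2
```

Request:
jog_arm:
  increments: [0, 0, 0.5, 0, 0, 0, 0, 1.5, 0, 0, 0, 0, 3, 0, 0, 0, 0, 4, 0, 0, 0, 0, 4, 0, 0, 0, 0, 3.5, 0, 0, 0, -2, 2, 0, 0, -0.8, -3.5, 0, -0.4, 0, -0.8, -3.5, 0, -0.4, 0, -0.8, -3.5, 0, -0.4, 0, -0.8, -3.5, 0, -0.4, 0, -0.8, -3.5, 0, -0.4, 0, -0.8, -3.5, 0, -0.4, 0, -0.8, -3.5, 0, -0.4, 0, -0.8, -3.5, 0, -0.4, 0, -0.8, -3.5, 0, -0.4, 0, -0.8, -3.5, 0, -0.4, 0, -0.8, -3.5, 0, -0.4, 0, -0.6, -3, 0, 0, 0, 0, -1, 0, 0, 0]

```text
clock: 6.78
tool_pos: [0.5473, -0.2621, 0.2492]
tool_rot: [-3.14, 0.001, 1.334]
wrist_force: [0.6, 0.2, -1.7]
opening: 0.0086
grasp_force: 59.1
```

```bash
python3 - <<'E'
from plant import ctrl
from h import *
ctrl.camera("top");ctrl.camera("top")
s,c=wrist("w2"); print(s["tool_pos"],s["tool_rot"],s["joint_pos"],s["wrist_force"],s["opening"])
E
```

```text
[ 0.54882201 -0.2599003   0.24907036] [-3.14087943e+00  2.52907678e-04  1.33649596e+00] [-0.04638863  0.40872048  0.57097406  1.72418501 -0.24535804  1.0813213
  0.36925361] [ 0.61052349 -0.54454509 -2.39447476] 0.008583370153135908
```

View pics/w2.png

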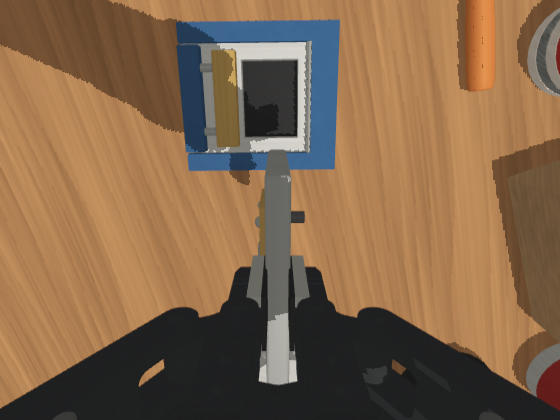

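The buckle is held upright. The nest is fully in view: blue frame at columns 178–340, rows 20–170, jaw front edge at column ~238, dark well at columns 240–300. Now I compute the nest pose.

```bash
python3 - <<'E'
from h import *
c=load("w2.npz"); im=c["image"]; hsv=cv2.cvtColor(im,cv2.COLOR_RGB2HSV)
C=(cloud(c)-c["t"])@c["R"]
roi=np.zeros((420,560),bool); roi[10:176,165:350]=1
def fit(m,z,n):
    m=(m&roi).astype(np.uint8); nn,l,st,_=cv2.connectedComponentsWithStats(m); k=1+np.argmax(st[1:,4]); m=(l==k)
    print(n,"median z",np.median(C[m][:,2]).round(4),len(C[m]))
    P=ray(c,np.argwhere(m)[:,::-1],z)[:,:2].astype(np.float32); r=cv2.minAreaRect(P); b=cv2.boxPoints(r)
    e=b[1:3]-b[:2]; print(np.round(r[0],4),np.round(r[1],4),round(r[2],2)); return r
blue=cv2.inRange(hsv,(100,110,40),(125,255,255))>0
fit(blue&(C[...,2]>.027)&(C[...,2]<.034),.030,"blue top")
fit((im.max(2)<70)&(~blue),.022,"well")
fit((cv2.inRange(hsv,(15,90,60),(30,255,255))>0)&(C[...,2]>.033),.036,"jaw")
fl=(im.min(2)>170); fit(fl,.022,"floor")
# near wall inner top edge from cloud in nest frame
w=C[...,2]; 
# buckle: lowest/back data
q=C[(C[...,2]>.15)&(C[...,2]<.262)&(C[...,1]<-.19)&(C[...,1]>-.30)&(C[...,0]>.50)&(C[...,0]<.6)]; print(len(q))
bm=np.zeros((420,560),bool); bm[150:235,255:300]=1
b=C[bm]; b=b[b[:,2]>.1]; print(b[:,2].min(),np.percentile(b[:,2],[1,50,99]), np.percentile(b[:,1],[1,99]))
E
```

```text
blue top median z 0.0304 6835
[ 0.5494 -0.182 ] [0.1388 0.1515] 77.21
well median z 0.0065 3986
[ 0.5591 -0.1848] [0.0723 0.053 ] 77.44
jaw median z 0.0369 2224
[ 0.5177 -0.1751] [0.0891 0.0226] 77.28
floor median z 0.0224 2461
[ 0.5525 -0.1825] [0.1046 0.0848] 77.87
1509
0.1970082354121959 [0.20374752 0.2656071  0.26782662] [-0.24200599 -0.21105948]
```

Request:
jog_arm:
  increments: [-0.4, 2, -1, 0.7, 0, -0.4, 2, -2, 0, 0, -0.3, 2, -2, 0, 0, -0.26, 2.08, -2, 0, 0, 0, 0, -2, 0, 0, 0, 0, -2, 0, 0, 0, 0, -1, 0, 0, 0, 0, 0, 0, 0, 0, 0, 0, 0, 0, 0, 0, 0, 0, 0]

```text
clock: 8.18
tool_pos: [0.5366, -0.1779, 0.1301]
tool_rot: [3.14, -0.0, 1.351]
wrist_force: [0.9, -0.4, -2.6]
opening: 0.0088
grasp_force: 59.0
```

Request:
jog_arm:
  increments: [-0.05, -0.13, -1.5, 0, 0, 0, 0, -1.5, 0, 0, 0, 0, -1, 0, 0, 0, 0, -0.6, 0, 0, 0, 0, -0.3, 0, 0, 0, 0, 0, 0, 0, 0, 0, 0, 0, 0]

```text
clock: 9.05
tool_pos: [0.5359, -0.1792, 0.0807]
tool_rot: [3.141, 0.0, 1.351]
wrist_force: [0.4, -0.8, -1.9]
opening: 0.0084
grasp_force: 59.0
```

Request:
jog_arm:
  increments: [0, 0, -0.1, 0, 0, 0, 0, -0.1, 0, 0, 0, 0, 0, 0, 0]

```text
clock: 9.43
tool_pos: [0.5356, -0.1791, 0.0783]
tool_rot: [3.142, 0.0, 1.351]
wrist_force: [0.1, -0.3, -3.2]
opening: 0.0087
grasp_force: 59.0
```

Request:
jog_arm:
  increments: [0, 0, -0.07, 0, 0, 0, 0, -0.05, 0, 0, 0, 0, 0, 0, 0]

```text
clock: 9.8
tool_pos: [0.5356, -0.1792, 0.0772]
tool_rot: [3.142, -0.0, 1.351]
wrist_force: [-1.0, -0.1, -0.3]
opening: 0.0083
grasp_force: 59.4
```

Request:
jog_arm:
  increments: [0, 0, -0.05, 0, 0, 0, 0, 0, 0, 0]

```text
clock: 10.05
tool_pos: [0.5358, -0.1792, 0.0772]
tool_rot: [3.141, -0.0, 1.351]
wrist_force: [-2.6, 1.2, 5.3]
opening: 0.0084
grasp_force: 60.2
```

Request:
jog_arm:
  increments: [-0.1, 0.02, 0.05, 0, 0, -0.1, 0.02, 0, 0, 0, -0.1, 0.02, 0, 0, 0, 0, 0, 0, 0, 0]

```text
clock: 10.55
tool_pos: [0.533, -0.1786, 0.0772]
tool_rot: [3.141, 0.0, 1.351]
wrist_force: [1.7, 0.6, 0.5]
opening: 0.0084
grasp_force: 59.4
```

Request:
jog_arm:
  increments: [0, 0, 0, 0, 1.3, 0, 0, 0, 0, 2, 0, 0, 0, 0, 2, 0.3, -0.07, 0, 0, 2, 0.3, -0.07, 0, 0, 2, 0.3, -0.07, 0, 0, 2, 0.3, -0.07, 0, 0, 2, 0, 0, 0, 0, 2]

```text
clock: 11.55
tool_pos: [0.5449, -0.1814, 0.0771]
tool_rot: [3.141, 0.0, 1.351]
wrist_force: [-0.4, 0.5, -0.8]
opening: 0.0201
grasp_force: 0.0
```

```bash
python3 - <<'E'
from h import *
s,c=wrist("w3"); print(s["tool_pos"],s["wrist_force"],s["opening"])
E
```

```text
[ 0.54491743 -0.18137258  0.07707712] [-0.41671314  0.48541257 -0.82585701] 0.02009525518331502
```

View pics/w3.png

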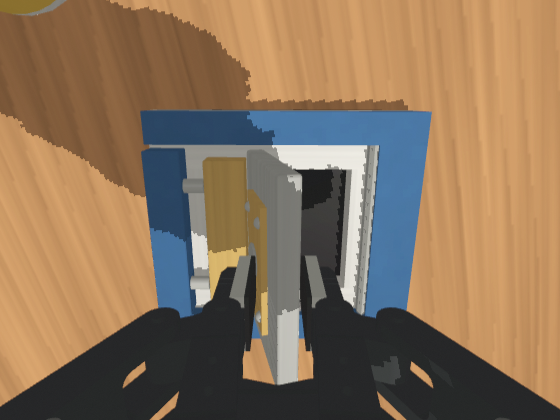

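Wrist view: the buckle leans slightly towards the near wall between the fingers, top edge at column ~290, bottom edge by the jaw at ~250. I'll keep lowering it.

Request:
jog_arm:
  increments: [0.28, -0.06, -0.1, 0, 2.2, 0.28, -0.06, -0.12, 0, 2.4, 0.28, -0.07, -0.12, 0, 2.5, 0.28, -0.06, -0.12, 0, 2.7, 0.28, -0.07, -0.14, 0, 2.8, 0.2, -0.04, -0.16, 0, 2.9, 0.2, -0.04, -0.18, 0, 3.0, 0.2, -0.05, -0.18, 0, 3.1, 0.2, -0.04, -0.18, 0, 3.2, 0.2, -0.05, -0.2, 0, 3.3, 0.17, -0.04, -0.2, 0, 3.4, 0, 0, 0, 0, 3.4]

```text
clock: 13.1
tool_pos: [0.5705, -0.1871, 0.0599]
tool_rot: [3.142, 0.0, 1.351]
wrist_force: [0.9, -0.5, 0.2]
opening: 0.0338
grasp_force: 0.5
```

```bash
python3 - <<'E'
from h import *
s,c=wrist("w4"); print(s["tool_pos"],s["wrist_force"],s["opening"])
E
```

```text
[ 0.57047077 -0.18713961  0.05993642] [ 0.88302709 -0.50596446  0.19223177] 0.03381170426087493
```

View pics/w4.png

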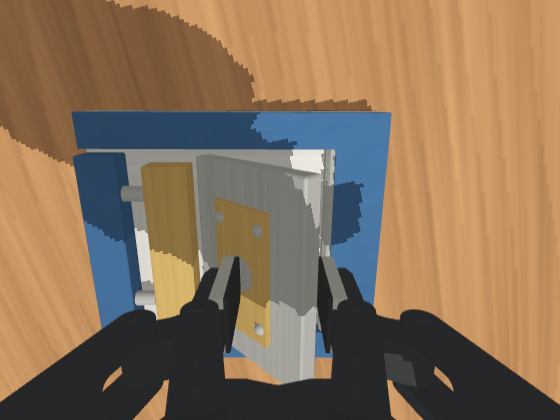

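The buckle now leans at about 45° and follows well: its top edge is on the right finger (column ~318) and its foot beside the jaw (column ~200). I'll continue.

Request:
jog_arm:
  increments: [0.05, -0.01, 0, 0, 3.8, 0.1, -0.02, -0.2, 0, 4.0, 0.1, -0.02, -0.25, 0, 4.2, 0.1, -0.02, -0.25, 0, 4.4, 0.05, -0.01, -0.25, 0, 4.6, 0, 0, -0.25, 0, 4.9, 0, 0, -0.2, 0, 5.2, 0, 0, -0.25, 0, 5.5, 0, 0, -0.25, 0, 5.8, -0.05, 0.01, -0.25, 0, 6.0, -0.05, 0.01, -0.2, 0, 6.0, 0, 0, 0, 0, 6.0]

```text
clock: 14.65
tool_pos: [0.5731, -0.1877, 0.0364]
tool_rot: [-3.141, 0.0, 1.351]
wrist_force: [-0.5, 0.3, -0.6]
opening: 0.0596
grasp_force: 0.0
```

```bash
python3 - <<'E'
from h import *
s,c=wrist("w5"); print(s["tool_pos"],s["wrist_force"],s["opening"])
E
```

```text
[ 0.57310556 -0.18768219  0.03639995] [-0.52249776  0.29296545 -0.59384758] 0.059636642757418035
```

View pics/w5.png

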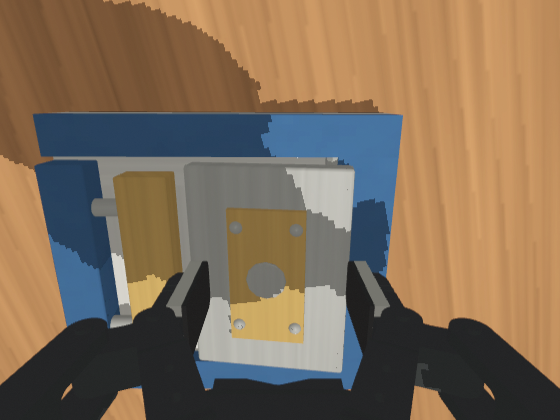

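The buckle is nearly flat, plaque up, with a gap of about 10 px to the jaw; its right edge is near or on the near wall. Let me measure its plane.

```bash
cat >> h.py <<'E'
def plate(c):
    C=(cloud(c)-c["t"])@c["R"]; a=np.radians(-12.7); ex=-np.array([np.cos(a),np.sin(a)]); ey=np.array([np.sin(a),-np.cos(a)])
    d=C[...,:2]-[.5591,-.1845]; N=np.stack([d@ex,d@ey,C[...,2]-.022],-1)*1000
    im=c["image"].astype(int); grey=(im.max(2)-im.min(2)<28)&(im.min(2)>85)&(im.max(2)<245)
    m=grey&(N[...,2]>5)&(N[...,2]<40)&(abs(N[...,1])<58)&(N[...,0]>-62)&(N[...,0]<31.5)
    m[:,:100]=0; P=N[m]; P=P[np.abs(P[:,1])>15]
    from scipy.linalg import lstsq
    for _ in range(6):
        A=np.c_[P[:,:2],np.ones(len(P))]; k=lstsq(A,P[:,2])[0]; r=np.abs(P[:,2]-A@k); P=P[r<max(1.2,np.percentile(r,90))]
    print("plane z=%.3fx+%.3fy+%.2f"%tuple(k),len(P),"res",r.max().round(2))
    for s in (-1,1):
        q=P[P[:,1]*s>15]; print("y side",s,"x",np.percentile(q[:,0],[.5,99.5]).round(1),"y",np.percentile(q[:,1],[.5,99.5]).round(1),"z",np.percentile(q[:,2],[1,99]).round(1))
    return N
E
python3 - <<'E'
from h import *
plate(load("w5.npz"))
E
```

```text
plane z=-0.126x+0.000y+13.53 15158 res 1.2
y side -1 x [-45.4  24.8] y [-49.4 -15.3] z [ 9.9 19.6]
y side 1 x [-45.6  23.9] y [15.3 50. ] z [10.3 19.7]
```

The buckle lies centred in y, tilted 7°, with its far edge on the near wall (x -46 mm) and its foot on the floor 7 mm from the jaw. I'll use the closed fingers as a pusher from behind the far edge.

Request:
jog_arm:
  increments: [0, 0, 1, 0, 6, 0, 0, 1.5, 0, 6, 0, 0, 2, 0, 5, 1, -0.23, 0.5, 0, 3, 1.3, -0.3, 0, 0, 0, 1.5, -0.34, 0, 0, 0, 1.53, -0.33, 0, 0, 0, 0, 0, 0, 0, 0, 0, 0, 0, 0, 0, 0, 0, 0, 0, 0, 0, 0, -1.5, 0, 0, 0, 0, -1.5, 0, 0, 0, 0, -1, 0, 0, 0, 0, -0.7, 0, 0, 0, 0, -0.3, 0, 0, 0, 0, 0, 0, 0]

```text
clock: 16.7
tool_pos: [0.6267, -0.1998, 0.0365]
tool_rot: [3.142, 0.0, 1.351]
wrist_force: [-0.2, 0.1, 0.5]
opening: 0.0001
grasp_force: 0.0
```

Request:
jog_arm:
  increments: [0, 0, -0.25, 0, 0, -0.2, 0.045, 0, 0, 0, -0.2, 0.045, 0, 0, 0, -0.2, 0.045, 0, 0, 0, -0.2, 0.045, 0, 0, 0, -0.2, 0.045, 0, 0, 0, 0, 0, 0, 0, 0]

```text
clock: 17.58
tool_pos: [0.6165, -0.1974, 0.0341]
tool_rot: [-3.142, 0.0, 1.351]
wrist_force: [1.0, -0.1, -0.1]
opening: -0.0001
grasp_force: 0.0
```

Request:
jog_arm:
  increments: [-0.15, 0.034, 0, 0, 0, -0.15, 0.034, 0, 0, 0, -0.15, 0.034, 0, 0, 0, 0, 0, 0, 0, 0]

```text
clock: 18.08
tool_pos: [0.6121, -0.1964, 0.0343]
tool_rot: [3.141, -0.0, 1.351]
wrist_force: [0.3, -0.6, 1.1]
opening: -0.0001
grasp_force: 0.3
```

```bash
python3 - <<'E'
from h import *
s,c=wrist("w6"); print(s["tool_pos"],s["wrist_force"]); plate(c)
E
```

```text
[ 0.6121453  -0.1964381   0.03426904] [ 0.29391789 -0.5770325   1.10741508]
plane z=-0.122x+-0.000y+13.72 9870 res 1.2
y side -1 x [-43.5  22.3] y [-49.4 -15.3] z [10.6 19.4]
y side 1 x [-32.9  27. ] y [15.1 49.4] z [ 9.8 17.8]
```

Request:
jog_arm:
  increments: [-0.15, 0.034, 0, 0, 0, -0.15, 0.034, 0, 0, 0, -0.15, 0.034, 0, 0, 0, 0, 0, 0, 0, 0]

```text
clock: 18.62
tool_pos: [0.6076, -0.1955, 0.0341]
tool_rot: [3.141, 0.0, 1.351]
wrist_force: [0.7, 0.0, 1.0]
opening: -0.0001
grasp_force: 0.9
```

Request:
jog_arm:
  increments: [-0.1, 0.022, 0, 0, 0, -0.1, 0.022, 0, 0, 0, 0, 0, 0, 0, 0]

```text
clock: 19.0
tool_pos: [0.6053, -0.1949, 0.0339]
tool_rot: [-3.141, -0.0, 1.351]
wrist_force: [0.6, -0.4, 0.3]
opening: -0.0003
grasp_force: 0.6
```

```bash
python3 - <<'E'
from h import *
s,c=wrist("w7"); print(s["tool_pos"],s["wrist_force"]); plate(c)
E
```

```text
[ 0.60528442 -0.19488939  0.03390178] [ 0.59611153 -0.38046833  0.26121015]
plane z=-0.116x+-0.000y+13.94 10358 res 1.2
y side -1 x [-40.4  29.2] y [-49.5 -15.2] z [10.2 19.1]
y side 1 x [-26.3  30.1] y [15.1 49.6] z [ 9.7 17.2]
```

View pics/w7.png

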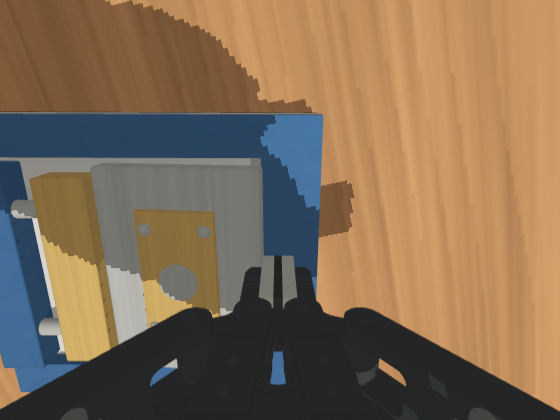

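The closed fingers (column ~278) are pushing the buckle's far edge (column ~262), and its foot is nearly at the jaw. I'll push on against the spring.

Request:
jog_arm:
  increments: [-0.1, 0.022, 0, 0, 0, -0.1, 0.022, 0, 0, 0, -0.1, 0.022, 0, 0, 0, 0, 0, 0, 0, 0]

```text
clock: 19.55
tool_pos: [0.6033, -0.1947, 0.0344]
tool_rot: [3.14, 0.0, 1.351]
wrist_force: [4.2, -2.8, -1.1]
opening: -0.0003
grasp_force: 2.1
```

Request:
jog_arm:
  increments: [-0.08, 0.018, 0, 0, 0, -0.08, 0.018, 0, 0, 0, 0, 0, 0, 0, 0]

```text
clock: 19.92
tool_pos: [0.6013, -0.1942, 0.0343]
tool_rot: [3.141, 0.0, 1.351]
wrist_force: [4.5, -2.4, -0.8]
opening: -0.0002
grasp_force: 2.4
```

```bash
python3 - <<'E'
from h import *
s,c=wrist("w8"); print(s["tool_pos"],s["wrist_force"]); plate(c)
E
```

```text
[ 0.60128704 -0.19417282  0.03425219] [ 4.52063571 -2.36184225 -0.78013432]
plane z=-0.120x+0.001y+14.55 9943 res 1.2
y side -1 x [-36.6  31.1] y [-49.3 -15.3] z [10.4 19.3]
y side 1 x [-22.4  31.4] y [15.1 50. ] z [10.1 17.5]
```

Request:
jog_arm:
  increments: [-0.08, 0.018, 0, 0, 0, -0.08, 0.018, 0, 0, 0, 0, 0, 0, 0, 0]

```text
clock: 20.35
tool_pos: [0.5999, -0.1939, 0.0343]
tool_rot: [3.14, 0.0, 1.351]
wrist_force: [4.8, -2.6, -1.1]
opening: 0.0
grasp_force: 2.6
```

```bash
python3 - <<'E'
from h import *
s,c=wrist("w9"); print(s["tool_pos"],s["wrist_force"]); plate(c)
E
```

```text
[ 0.59987369 -0.19386443  0.03430511] [ 4.82006383 -2.55085725 -1.13152781]
plane z=-0.120x+0.001y+14.73 9591 res 1.2
y side -1 x [-35.1  31.3] y [-49.3 -15.3] z [10.6 19.3]
y side 1 x [-21.1  31.5] y [15.1 49.7] z [10.2 17.5]
```

Request:
jog_arm:
  increments: [-0.1, 0.022, 0, 0, 0, -0.05, 0.011, -0.05, 0, 0, 0, 0, -0.08, 0, 0, 0, 0, -0.08, 0, 0, 0, 0, -0.08, 0, 0, 0, 0, 0, 0, 0]

```text
clock: 21.15
tool_pos: [0.5991, -0.1937, 0.0316]
tool_rot: [3.139, 0.0, 1.351]
wrist_force: [5.8, -2.5, -1.1]
opening: 0.0004
grasp_force: 3.2
```

```bash
python3 - <<'E'
from h import *
s,c=wrist("w10"); print(s["tool_pos"],s["wrist_force"]); plate(c)
E
```

```text
[ 0.59909595 -0.19369452  0.0316193 ] [ 5.75654487 -2.49023403 -1.13058853]
plane z=-0.083x+0.001y+13.47 9676 res 1.2
y side -1 x [-34.6  31.2] y [-49.4 -15.3] z [10.3 16.7]
y side 1 x [-19.8  31.4] y [15.1 49.7] z [10.2 15.6]
```

Request:
jog_arm:
  increments: [0.25, -0.055, 0, 0, 0, 0.25, -0.055, 0, 0, 0, 0, 0, 0, 0, 0, 0, 0, 1, 0, 0, 0, 0, 1, 0, 0, -0.6, 0.14, 0, 0, 0, -0.65, 0.14, 0, 0, 0, -0.6, 0.14, 0, 0, 0, 0, 0, -0.5, 0, 0, 0, 0, -0.5, 0, 0, 0, 0, 0, 0, 0]

```text
clock: 22.58
tool_pos: [0.5841, -0.1901, 0.0404]
tool_rot: [-3.14, 0.0, 1.351]
wrist_force: [-0.0, 0.0, -0.2]
opening: -0.0001
grasp_force: 0.0
```

```bash
python3 - <<'E'
from h import *
s,c=wrist("w11"); print(s["tool_pos"],s["wrist_force"]); plate(c)
E
```

```text
[ 0.58412133 -0.1900732   0.04039191] [-0.02094655  0.03357325 -0.22403593]
plane z=-0.072x+0.002y+13.01 8656 res 1.2
y side -1 x [-35.3  31.3] y [-49.3 -15.3] z [10.1 16.1]
y side 1 x [-28.6  31.4] y [15.1 50.1] z [10.  15.6]
```

Request:
jog_arm:
  increments: [0, 0, -0.15, 0, 0, 0, 0, -0.1, 0, 0, 0, 0, -0.1, 0, 0, 0, 0, -0.1, 0, 0, 0, 0, -0.1, 0, 0, 0, 0, 0, 0, 0]

```text
clock: 23.38
tool_pos: [0.5846, -0.1902, 0.0368]
tool_rot: [3.141, -0.001, 1.351]
wrist_force: [-2.7, 1.1, 8.0]
opening: -0.0
grasp_force: 4.3
```

Request:
jog_arm:
  increments: [0, 0, -0.1, 0, 0, 0, 0, -0.1, 0, 0, 0, 0, -0.1, 0, 0, 0, 0, 0, 0, 0]

```text
clock: 23.88
tool_pos: [0.5849, -0.1903, 0.0363]
tool_rot: [3.141, -0.002, 1.351]
wrist_force: [-8.5, 4.4, 26.4]
opening: -0.0001
grasp_force: 14.0
```

The slope wants the plate to move towards the jaw while friction on the fingers holds it back, so I'll follow it along +x of the nest a little under pressure.

Request:
jog_arm:
  increments: [-0.1, 0.022, 0, 0, 0, -0.1, 0.022, 0, 0, 0, 0, 0, 0, 0, 0]

```text
clock: 24.25
tool_pos: [0.5848, -0.1903, 0.0364]
tool_rot: [3.136, -0.001, 1.351]
wrist_force: [-4.2, 2.6, 22.9]
opening: 0.0003
grasp_force: 11.4
```

Request:
jog_arm:
  increments: [-0.1, 0.022, 0, 0, 0, -0.1, 0.022, 0, 0, 0, 0, 0, 0, 0, 0]

```text
clock: 24.62
tool_pos: [0.5846, -0.1902, 0.0365]
tool_rot: [3.133, -0.0, 1.351]
wrist_force: [0.1, 0.7, 17.2]
opening: -0.0001
grasp_force: 8.9
```

Request:
jog_arm:
  increments: [-0.1, 0.022, -0.05, 0, 0, -0.1, 0.022, -0.05, 0, 0, -0.1, 0.022, 0, 0, 0, 0, 0, 0, 0, 0]

```text
clock: 25.12
tool_pos: [0.5815, -0.1895, 0.0346]
tool_rot: [3.133, 0.0, 1.352]
wrist_force: [1.6, 0.1, 2.9]
opening: 0.0
grasp_force: 1.6
```

```bash
python3 - <<'E'
from h import *
s,c=wrist("w12"); print(s["tool_pos"],s["wrist_force"]); plate(c)
E
```

```text
[ 0.5815005  -0.1895282   0.03464294] [1.57438536 0.13382373 2.92235801]
plane z=-0.039x+0.001y+11.85 9140 res 1.2
y side -1 x [-35.4  31.2] y [-49.3 -15.3] z [ 9.9 13.8]
y side 1 x [-26.4  31.5] y [15.1 50.4] z [ 9.9 13.7]
```

It dropped a step (slope 0.039 now). I'll repeat from slightly further back.

Request:
jog_arm:
  increments: [0, 0, 0.3, 0, 0, 0.3, -0.066, 0.1, 0, 0, 0.3, -0.066, 0, 0, 0, 0, 0, 0, 0, 0, 0, 0, -0.3, 0, 0, 0, 0, -0.1, 0, 0, 0, 0, -0.1, 0, 0, -0.05, 0.011, -0.1, 0, 0, -0.05, 0.011, -0.1, 0, 0, 0, 0, 0, 0, 0]

```text
clock: 26.42
tool_pos: [0.5827, -0.1898, 0.032]
tool_rot: [3.141, -0.002, 1.351]
wrist_force: [-8.4, 3.7, 28.4]
opening: 0.0002
grasp_force: 14.3
```

Request:
jog_arm:
  increments: [0, 0, 0.4, 0, 0, 0, 0, 0.5, 0, 0, 0, 0, 2, 0, 0, 0, -1, 3, 0, 0, 0, -2, 3, 0, 0, 0, -2, 3, 0, 0, 0, -2, 3, 0, 0, 0, -2, 3, 0, 0, 0, 0, 0, 0, 0, 0, 0, 0, 0, 0]

```text
clock: 27.68
tool_pos: [0.5821, -0.2788, 0.2073]
tool_rot: [-3.141, -0.001, 1.352]
wrist_force: [0.3, 0.3, -0.6]
opening: -0.0002
grasp_force: 0.0
```

```bash
python3 - <<'E'
from h import *
s,c=wrist("w13"); print(s["tool_pos"],s["wrist_force"]); N=plate(c)
im=c["image"]; hsv=cv2.cvtColor(im,cv2.COLOR_RGB2HSV)
P=N[(cv2.inRange(hsv,(15,90,60),(30,255,255))>0)&(abs(N[...,1])<60)&(abs(N[...,0])<90)&(N[...,2]>8)]
for lo,hi in((-25,25),(27,70)):
    q=P[(P[:,0]>lo)&(P[:,0]<hi)]; print(len(q),np.percentile(q,[1,50,99],axis=0).round(1).tolist())
E
```

```text
[ 0.58214817 -0.27875203  0.20729394] [ 0.28066847  0.27619331 -0.60180317]
plane z=0.002x+-0.000y+10.39 4419 res 1.2
y side -1 x [-35.6  31.3] y [-49.1 -15.1] z [ 9.3 11.5]
y side 1 x [-35.9  31.2] y [15.7 50.3] z [ 9.2 11.5]
2692 [[-16.9, -30.8, 11.5], [-0.2, -2.1, 13.4], [16.6, 32.5, 15.1]]
3055 [[35.8, -43.9, 10.6], [46.1, -2.9, 14.9], [57.4, 43.7, 16.7]]
```

View pics/w13.png

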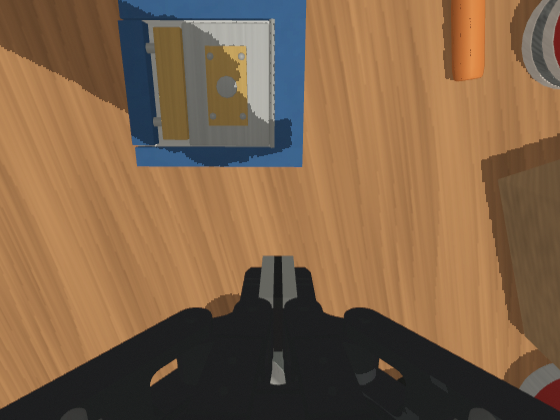

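The buckle is flat (slope 0.002, top 10.4 mm above the floor) with the plaque up. It sits at columns ~187–272 in the picture, between the jaw (pushed back about 4 mm) and the near wall, and the arm is clear. Handing in.

```bash
python3 -c "
from plant import ctrl
print(ctrl.sign_off())"
```

```text
the job is handed in; nothing more can be done
None
```

The bright buckle is seated flat in the nest, plaque up, held between the near wall and the sprung jaw (measured pushed back about 4 mm); the arm is clear and I handed the job in at about 28 s of the 64 s limit.

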